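# Slide the fittings home in the sloped tray

### The job

In the sloped three-lane tray, slide the silver adapter and the yellow lens cap down their lanes until each rests against the red back stop at the low end, without lifting either out of its lane. Leave the smoky glass solar filter cell lying where it is: its cement is still setting.

Things in the scene. Friction and masses are not known exactly. Their poses are not given: they have to be found in the camera images.
- tray: Fixed wooden tray with 3 lanes. Origin: middle of the foot of the red back stop's uphill face, on the sliding surface. x points down the 14 degree slope, away from the robot (lanes lie at negative x), y across, z square to the surface. Lane centres at y = -77, 0, 77 mm, 72 wide, from x = -275 (open top end) to 0. Dividers 5 thick, 15 high; stop 12 thick, 24 high. Parts stay put unless pushed.
- adapter: Silver two-inch adapter, round, standing in any of the lanes: flange 60 mm in diameter and 14 mm high below, then a 51 mm barrel with an open bore; 38 mm high in all, about 150 g. Origin: centre of its underside, on the sliding surface; z is its own axis, square to the slope. Against the stop its origin is at x = -30 mm in the tray's frame.
- cap: Yellow plastic lens cap, a disc 62 mm in diameter and 19 mm high, about 40 g, lying in another lane. Origin: centre of its underside, on the sliding surface; z is its own axis. Against the stop its origin is at x = -31 mm in the tray's frame.
- filter: Solar filter cell, a black ring 64 mm in diameter and 16 mm high round a smoky dark glass, lying in the remaining lane. Origin: centre of its underside; z is its own axis. To be left alone.
There are look-alikes about, which are no part of the job. What is shaped like the adapter but blue is not meant.

How it is judged (in metres and radians):
At the end, for the whole second after the job is handed in: The adapter and the cap lie flat in the tray (within 10 degrees), at rest, each with a gap of less than 10 mm to the back stop, and the filter cell is within 12 mm of where it began (x of adapter in the frame of tray between -0.04 and 0 m and z of adapter in the frame of tray between -0.008 and 0.008 m and angle between the z axis of each of adapter, cap and the z axis of tray, either way round below 0.175 rad and linear speed of each of adapter, cap below 0.01 m/s and x of cap in the frame of tray between -0.041 and 0 m and z of cap in the frame of tray between -0.008 and 0.008 m and distance of filter from where it was at the start of the episode below 0.012 m); the robot touches nothing.
It fails at once if the adapter or the cap is lifted out of its lane (more than 15 mm off the sliding surface) (z of any of adapter, cap in the frame of tray above 0.015 m).
It fails at once if the filter cell is moved more than 12 mm (distance of filter from where it was at the start of the episode above 0.012 m).
It also fails if it takes over 40 s, if anything falls off the work surface, if the arm or the gripper's body presses on something with over 40 N, if the wrist force passes 120 N, or if a joint passes its speed limit or range.

### The arm

A 6-joint arm with a two-finger parallel gripper is mounted at the origin on the work surface. World frame = base frame: x ahead of the robot, y to its left, z up, the work surface at z = 0. Lengths are in m, angles in degrees, forces in N, time in s.
With the tool pointing down it reaches from about 0.3 to 0.75 m from the base axis. Payload 8.5 kg.
Tool frame: the origin (TCP) lies on the centre line of the jaws, within the pads' length; the fingertips stand 19 mm ahead of it and the grasp point (between the pads) is the TCP (env.tcp_to_tips is the z of the fingertips in the tool frame, in m); z points along the fingers, y is the line along which they close (so a half turn about z gives the same grasp; the last joint's range is limited). The gripper opens to 85 mm and grips with 20 to 120 N. Pads are 22 mm wide; open, the fingers measure 114 mm over their backs; the gripper's body (76 mm by 85 mm) begins 54 mm behind the grasp point. The pads swing forward as they close: fully open they stand 13 mm farther back than shut.
Start: joints at [54.7, 21.807, 74.336, -0, 83.858, -12.336], TCP at [0.215, 0.506, 0.25] pointing down, gripper open.
Joint ranges: [-178.18, 178.18], [-50.72, 133.34], [12.68, 142.11], [-81.47, 261.47], [9.98, 163.14], [-165.26, 165.26]. Speed limits (degrees/s): [136.94, 136.94, 180, 180, 180, 180].

### API

Orientations are given as a 3x3 rotation matrix whose columns are the frame's x, y, z axes.
In Python, from rig import env gives the robot as it stands.
- The arm moves only by the tool servo_tool, never from a script. Its argument "steps" is a list of rows, each an object of numbers: "tx", "ty", "tz": the shift along the world's x, y, z in cm; "yaw": the turn about the world's z in degrees; "claw": the finger opening in cm, from 0 to 8.54. In form: [{"tx": .., "ty": .., "tz": .., "yaw": .., "claw": ..}, ...]. A call has 1 to 20 rows; each row shifts and turns the commanded pose from where the row before left it; what a row does not reach is not made up. A row lasts 1/10 s, in which the tool goes at most 50 mm and 8.59 degrees, less where a joint would pass 70% of its speed; a pose out of reach is approached as far as the arm can. A call with a gripper value outside its range is refused whole. The fingers move at their own pace and stop on an object; "newtons" is the grip in N (left out, the last holds). Time passes only in rows, so rows that do not move let the fingers close. It gives the time, the measured TCP pose, the force, the opening and the grip force at its end, in the units of the state.
- env.observe(): the state, without advancing time (a new reading comes with each control period).
- env.get_image(name): name is "scene" or "top" or "wrist"; returns (picture, depth): 400x640x3 uint8, red, green, blue; 400x640 float32, m along the optical axis (not along the pixel's ray), 0 where there is no reading.
- env.camera_model(name): a dict with "fovy" (degrees; the focal length in pixels is half the picture's height over the tangent of half this angle, whatever the lens; pixels are square), "cx", "cy" (the principal point, pixels), "T" (4x4, takes a point from camera to world coordinates). Camera axes: x right, y down, z forward; pixel columns grow to the right and rows downward; lengths in m; the calibration is good to about 2 mm. A picture is of the moment at which its call begins: read the wrist's pose just before it. camera_model takes no time and is no camera call; for the wrist camera it gives the pose at the moment of the call.
- env.close_job(): hands the job in; it is judged then, once.
The state is a dict: "time_s": time; "q": joint angles; "qvel": joint speeds; "joint_efforts": joint torques, N m; "position": TCP position; "tool_rot": TCP orientation; "ft_force": force on the tool from outside, world axes, zero at the start; "wrist_torque": the same for the moment, N m; "grip_width": finger opening in m; "gripper_force": force on a finger pad.
Only numpy, scipy, OpenCV 4.12 (cv2) and the standard library are available. Lean on these libraries where they do the work, as an engineer would, in place of code of your own. Each camera call takes 0.05 s, during which the arm holds its last target. There are 200 camera calls.

## Working session

There is one attempt and no reset: what is moved stays moved. The work goes in short steps, Python scripts to look and compute and a tool call to move; the robot and the scene stay as the last step left them, time stands still between calls to the robot, and variables do not carry over. Pictures are saved under pics/ and viewed, at most 10 in all, crops included, and the job is handed in when it is done.

Besides the shell and the picture viewer there is one more tool, called after "Emit:" by a JSON object that holds its "fn" and its "kwargs", one argument or row to a line. servo_tool: Moves the arm, as the interface text tells. Its arguments: {"type":"object","properties":{"steps":{"type":"array"},"newtons":{"type":"number"}},"required":["steps"]}

```bash
mkdir -p pics; ls; cat > h.py <<'E'
import numpy as np, cv2
from rig import env
def grab(name,fn=None):
    cm=env.camera_model(name); p,d=env.get_image(name)
    if fn: cv2.imwrite('pics/'+fn,p[:,:,::-1]); np.savez('pics/'+fn[:-4]+'.npz',p=p,d=d,T=cm['T'],c=[cm['fovy'],cm['cx'],cm['cy']])
    return p,d,cm
def cloud(d,T,c):
    f=200/np.tan(np.radians(c[0]/2)); v,u=np.mgrid[:d.shape[0],:d.shape[1]]
    P=np.stack([(u-c[1])/f*d,(v-c[2])/f*d,d],-1)
    return P@T[:3,:3].T+T[:3,3]
E
python3 - <<'E'
from h import *
for n in('scene','top'):
    p,d,cm=grab(n,n+'.png'); print(n,cm['fovy'],np.round(cm['T'],3).tolist(),(d==0).mean())
print(env.observe())
E
```

```text
pics
scene 53.08395550542781 [[0.862, 0.327, -0.386, 0.871], [0.506, -0.59, 0.629, -0.466], [-0.022, -0.738, -0.675, 0.501], [0.0, 0.0, 0.0, 1.0]] 0.0039921875
top 50.957767246142645 [[-0.015, -0.989, 0.15, 0.504], [-1.0, 0.013, -0.014, -0.045], [0.012, -0.15, -0.989, 0.826], [0.0, 0.0, 0.0, 1.0]] 0.0040390625
{'time_s': 0.1, 'q': array([ 5.46981229e+01,  2.18375430e+01,  7.43788161e+01,  1.43307072e-04,
        8.38567188e+01, -1.23376713e+01]), 'qvel': array([ 0.10947329, -0.16499684, -0.1368001 ,  0.05164889, -0.0699638 ,
       -0.01403977]), 'joint_efforts': array([ 4.63902194e-03, -4.49218404e+01, -2.31657869e+01, -9.41959411e-05,
        3.65053536e-03,  3.50440146e-06]), 'position': array([0.21446897, 0.50621326, 0.24977901]), 'tool_rot': array([[-9.20748568e-01,  3.90155775e-01, -7.39091620e-04],
       [ 3.90156378e-01,  9.20748022e-01, -1.03948071e-03],
       [ 2.74957747e-04, -1.24546168e-03, -9.99999187e-01]]), 'ft_force': array([-0.27780973, -0.20354835, -0.49040905]), 'wrist_torque': array([0.0525636 , 0.03440932, 0.03569919]), 'gripper_force': 0.0, 'grip_width': 0.0852932738401729}
```

View pics/top.png

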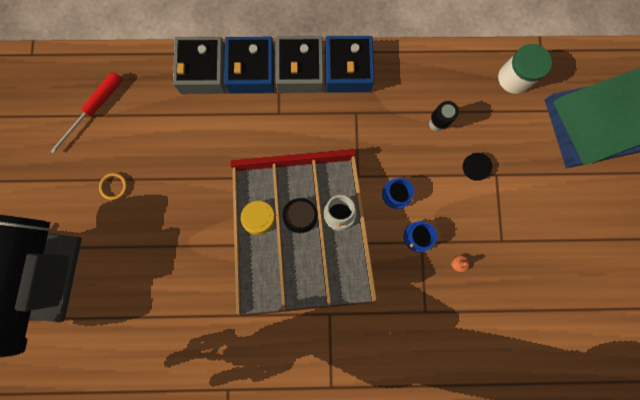

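View pics/scene.png

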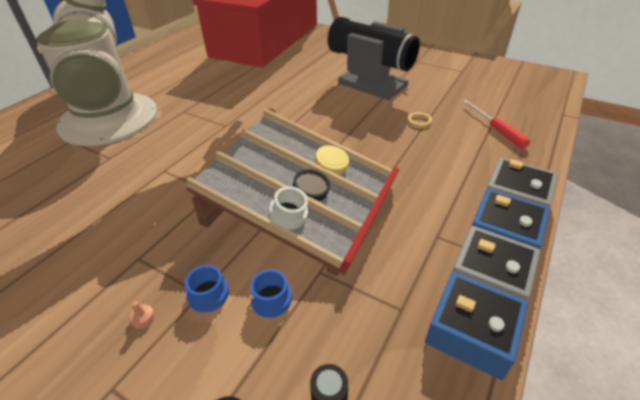

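The top view shows the tray with the yellow cap at (258,217), the black-ringed filter at (300,215) and the silver adapter at (340,212). The red stop runs from (232,163) to (355,155). There are three adapter-shaped things: silver at (340,212) and two blue at (398,192) and (421,236). The silver one in the lane fits. Next I'll measure from both views and make a crop to confirm.

```bash
cat > fit.py <<'E'
from h import *
L={n:np.load(f'pics/{n}.npz') for n in('top','scene')}
Z={}
for n,l in L.items():
    W=cloud(l['d'],l['T'],l['c']); p=l['p'].astype(int); hsv=cv2.cvtColor(l['p'],cv2.COLOR_RGB2HSV)
    Z[n]=(W,hsv,l['d']>0)
# tray plane from top: floor of lanes (grey, low saturation)
def tray(n,poly):
    W,h,ok=Z[n]; m=np.zeros(ok.shape,np.uint8); cv2.fillPoly(m,[np.array(poly)],1)
    m=(m>0)&ok
    g=m&(h[...,1]<45)&(h[...,2]>50); P=W[g]
    for _ in range(12):
        c=np.median(P,0) if _==0 else P.mean(0); nrm=np.linalg.svd(P-P.mean(0),full_matrices=False)[2][2]; nrm*=np.sign(nrm[2])
        r=(P-P.mean(0))@nrm; P=P[abs(r)<max(.002,1.5*r.std())]
    pc=P.mean(0)
    red=m&((h[...,0]<6)|(h[...,0]>174))&(h[...,1]>150); R=W[red]
    hz=(R-pc)@nrm; R=R[(hz>.018)&(hz<.03)]
    # stop axis y
    xy=R-R.mean(0); y=np.linalg.svd(xy,full_matrices=False)[2][0]; y-=nrm*(y@nrm); y/=np.linalg.norm(y); y*=np.sign(y[1])
    x=np.cross(y,nrm); t=(R-pc)@x; s=(R-pc)@y
    x0=np.median(t)-.006; y0=(np.percentile(s,1)+np.percentile(s,99))/2
    O=pc+x*x0+y*y0
    print(n,'O',O.round(4),'slope',np.degrees(np.arccos(nrm[2])).round(2),'yaw',np.degrees(np.arctan2(x[1],x[0])).round(2),'stop len',np.ptp(s).round(3),'topz',np.median(hz).round(4),'thick',np.percentile(t,[2,98]).round(4)-x0)
    return O,np.stack([x,y,nrm],1),m
for n,poly in(('top',[(225,150),(360,143),(382,303),(234,320)]),('scene',[(185,185),(265,105),(402,168),(346,272)])):
    O,R,m=tray(n,poly); W,h,ok=Z[n]; Q=(W-O)@R
    zz=Q[...,2]; 
    for nm,sel in (('cap',m&(h[...,0]>20)&(h[...,0]<32)&(h[...,1]>150)&(zz>.014)),('adapter',m&(zz>.032)&(zz<.045)&(Q[...,0]<-.03)),('filter',m&(zz>.012)&(zz<.02)&(h[...,2]<60)&(abs(Q[...,1])<.035)&(Q[...,0]<-.03)&(Q[...,0]>-.2))):
        q=Q[sel]; 
        if len(q)<10: print(nm,len(q)); continue
        c,r=cv2.minEnclosingCircle((q[:,:2]*1000).astype(np.float32)[:,None])
        lo,hi=np.percentile(q,[1,99],axis=0)
        cc=np.array([*(lo+hi)[:2]/2,0]); print(nm,len(q),'tray',(cc*1000).round(1),'span',((hi-lo)*1000).round(),'z',np.median(q[:,2]).round(4),'world',(O+R@cc).round(3),'circ',np.round(c,1),round(r,1))
E
python3 fit.py; python3 -c "
import cv2
a=cv2.imread('pics/top.png')[140:320,220:450];cv2.imwrite('pics/crop1.png',cv2.resize(a,None,fx=3,fy=3))"
```

```text
top O [ 0.6915 -0.0164  0.0226] slope 13.95 yaw 4.71 stop len 0.24 topz 0.0221 thick [0.00111915 0.01301915]
cap 843 tray [-104.1   74.3    0. ] span [58. 57.  7.] z 0.0185 world [0.585 0.049 0.048] circ [-103.6   74.5] 31.0
adapter 210 tray [-111.5  -76.     0. ] span [49. 49.  8.] z 0.0374 world [ 0.59  -0.101  0.049] circ [-110.9  -75.3] 26.2
filter 470 tray [-107.   -3.    0.] span [62. 60.  6.] z 0.0147 world [ 0.588 -0.028  0.048] circ [-106.4   -2.8] 32.3
scene O [ 0.6951 -0.0208  0.0205] slope 14.02 yaw 4.84 stop len 0.24 topz 0.0238 thick [0.00088506 0.01118506]
cap 0
adapter 309 tray [-112.9  -72.5    0. ] span [49. 50.  8.] z 0.0372 world [ 0.592 -0.102  0.048] circ [-112.7  -71.8] 26.5
filter 69 tray [-105.1    1.2    0. ] span [55. 55.  5.] z 0.0151 world [ 0.593 -0.028  0.046] circ [-107.3   -0.9] 30.8
```

View pics/crop1.png

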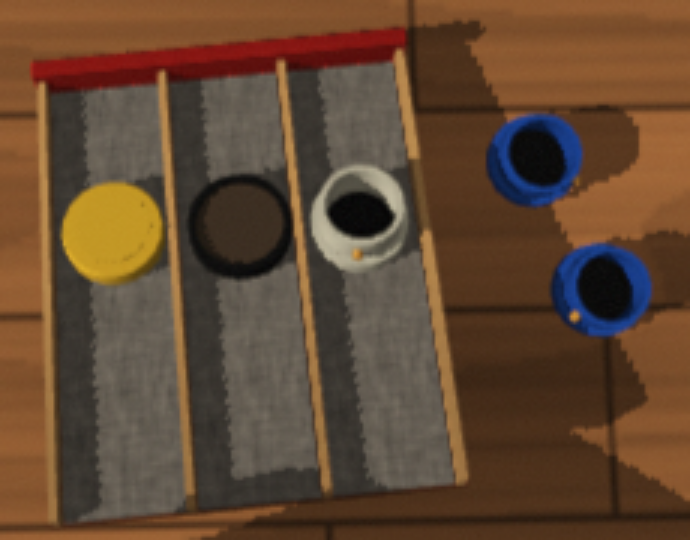

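The crop confirms the layout. The silver adapter is in the right-hand lane at crop (358,215), the filter is in the middle and the cap is on the left. Both blue look-alikes stand outside the tray. Next I'll work out the waypoints for pushing with closed fingers from the uphill side.

```bash
cat > way.py <<'E'
from h import *
from scipy.spatial.transform import Rotation as Ro
O=np.array([.6933,-.0186,.0215]); R=Ro.from_euler('ZY',[4.78,14],degrees=True).as_matrix()
def w(x,y,z=0): return O+R@np.array([x,y,z])/1000
if __name__=='__main__':
    print(env.tcp_to_tips, R[:,0].round(3))
    t=np.array([0,0,env.tcp_to_tips+.006])
    for y in(77,-77):
        for x in(-180,-72.5): print(y,x,((w(x,y)+t)*100).round(2))
    for n in('top','scene'):
        l=np.load(f'pics/{n}.npz'); W=cloud(l['d'],l['T'],l['c']); 
        m=(W[...,2]>.03)&(W[...,1]>.12)&(W[...,0]>.15)&(W[...,0]<.65)&(W[...,1]<.7)
        print(n,m.sum(),np.percentile(W[m],[1,50,99],axis=0).round(3))
E
python3 way.py
```

```text
0.019 [ 0.967  0.081 -0.242]
77 -180 [51.28  4.36  9.  ]
77 -72.5 [61.68  5.23  6.4 ]
-77 -180 [ 52.57 -10.99   9.  ]
-77 -72.5 [ 62.96 -10.12   6.4 ]
top 6474 [[0.369 0.392 0.053]
 [0.488 0.42  0.132]
 [0.583 0.447 0.149]]
scene 6220 [[0.151 0.392 0.033]
 [0.45  0.43  0.113]
 [0.593 0.613 0.168]]
```

Emit:
{"fn": "servo_tool", "kwargs": {
  "steps": [
    {"ty":-4,"claw":0},
    {"ty":-4,"claw":0},
    {"ty":-4,"claw":0},
    {"ty":-4,"claw":0},
    {"tx":2.98,"ty":-3.03,"yaw":2.8},
    {"tx":2.98,"ty":-3.03,"yaw":2.8},
    {"tx":2.98,"ty":-3.03,"yaw":2.8},
    {"tx":2.98,"ty":-3.03,"yaw":2.8},
    {"tx":2.98,"ty":-3.03,"yaw":2.8},
    {"tx":2.98,"ty":-3.03,"yaw":2.8},
    {"tx":2.98,"ty":-3.03,"yaw":2.8},
    {"tx":2.98,"ty":-3.03,"yaw":2.8},
    {"tx":2.98,"ty":-3.03,"yaw":2.8},
    {"tx":2.98,"ty":-3.03,"yaw":2.8},
    {"tz":-4},
    {"tz":-4},
    {"tz":-3},
    {}
  ]
}}

```text
invalid input at $.steps[0]: expected keys tx, ty, tz, yaw, claw
```

Emit:
{"fn": "servo_tool", "kwargs": {
  "steps": [
    {"tx":0,"ty":-4,"tz":0,"yaw":0,"claw":0},
    {"tx":0,"ty":-4,"tz":0,"yaw":0,"claw":0},
    {"tx":0,"ty":-4,"tz":0,"yaw":0,"claw":0},
    {"tx":0,"ty":-4,"tz":0,"yaw":0,"claw":0},
    {"tx":2.98,"ty":-3.03,"tz":0,"yaw":2.8,"claw":0},
    {"tx":2.98,"ty":-3.03,"tz":0,"yaw":2.8,"claw":0},
    {"tx":2.98,"ty":-3.03,"tz":0,"yaw":2.8,"claw":0},
    {"tx":2.98,"ty":-3.03,"tz":0,"yaw":2.8,"claw":0},
    {"tx":2.98,"ty":-3.03,"tz":0,"yaw":2.8,"claw":0},
    {"tx":2.98,"ty":-3.03,"tz":0,"yaw":2.8,"claw":0},
    {"tx":2.98,"ty":-3.03,"tz":0,"yaw":2.8,"claw":0},
    {"tx":2.98,"ty":-3.03,"tz":0,"yaw":2.8,"claw":0},
    {"tx":2.98,"ty":-3.03,"tz":0,"yaw":2.8,"claw":0},
    {"tx":2.98,"ty":-3.03,"tz":0,"yaw":2.8,"claw":0},
    {"tx":0,"ty":0,"tz":-4,"yaw":0,"claw":0},
    {"tx":0,"ty":0,"tz":-4,"yaw":0,"claw":0},
    {"tx":0,"ty":0,"tz":-3,"yaw":0,"claw":0},
    {"tx":0,"ty":0,"tz":0,"yaw":0,"claw":0}
  ]
}}

```text
time_s: 1.9
position: [0.5107, 0.0435, 0.1369]
tool_rot: [[-0.996, -0.087, -0.008], [-0.087, 0.996, 0.001], [0.008, 0.002, -1.0]]
ft_force: [-0.9, 0.1, 0.9]
grip_width: -0.0004
gripper_force: 0.0
```

Emit:
{"fn": "servo_tool", "kwargs": {
  "steps": [
    {"tx":0.1,"ty":0,"tz":-2,"yaw":0,"claw":0},
    {"tx":0,"ty":0,"tz":-1.6,"yaw":0,"claw":0},
    {"tx":0,"ty":0,"tz":-0.6,"yaw":0,"claw":0},
    {"tx":0,"ty":0,"tz":-0.4,"yaw":0,"claw":0},
    {"tx":0,"ty":0,"tz":0,"yaw":0,"claw":0},
    {"tx":0,"ty":0,"tz":0,"yaw":0,"claw":0}
  ]
}}

```text
time_s: 2.5
position: [0.514, 0.0434, 0.0952]
tool_rot: [[-0.996, -0.088, 0.001], [-0.088, 0.996, -0.0], [-0.001, -0.0, -1.0]]
ft_force: [0.7, -0.6, -0.2]
grip_width: 0.0003
gripper_force: 0.0
```

```bash
python3 - <<'E'
from h import *
print(env.observe()['position'],env.observe()['ft_force'])
p,d,cm=grab('scene','s2.png')
cv2.imwrite('pics/s2c.png',cv2.resize(p[60:290,170:420,::-1],None,fx=2.5,fy=2.5))
E
```

```text
[0.51399567 0.0433682  0.09522144] [ 0.68521574 -0.58647901 -0.19410334]
```

View pics/s2c.png

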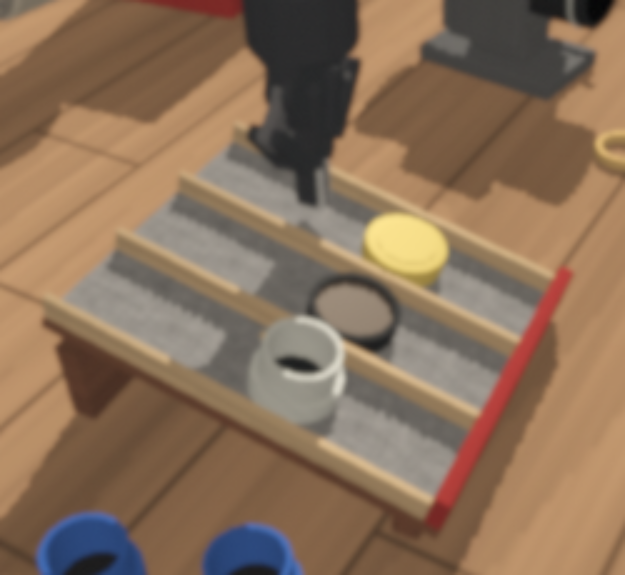

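The picture shows the closed fingertips at crop (312,200), inside the cap's lane and uphill of the cap, which is at crop (405,245). I'll lower the tool and push.

Emit:
{"fn": "servo_tool", "kwargs": {
  "steps": [
    {"tx":0,"ty":0,"tz":-0.5,"yaw":0,"claw":0},
    {"tx":1,"ty":0.08,"tz":-0.25,"yaw":0,"claw":0},
    {"tx":1,"ty":0.08,"tz":-0.25,"yaw":0,"claw":0},
    {"tx":0.6,"ty":0.05,"tz":-0.15,"yaw":0,"claw":0},
    {"tx":0.6,"ty":0.05,"tz":-0.15,"yaw":0,"claw":0},
    {"tx":0.6,"ty":0.05,"tz":-0.15,"yaw":0,"claw":0},
    {"tx":0.6,"ty":0.05,"tz":-0.15,"yaw":0,"claw":0},
    {"tx":0.6,"ty":0.05,"tz":-0.15,"yaw":0,"claw":0},
    {"tx":0.6,"ty":0.05,"tz":-0.15,"yaw":0,"claw":0},
    {"tx":0.6,"ty":0.05,"tz":-0.15,"yaw":0,"claw":0},
    {"tx":0.6,"ty":0.05,"tz":-0.15,"yaw":0,"claw":0},
    {"tx":0.6,"ty":0.05,"tz":-0.15,"yaw":0,"claw":0},
    {"tx":0.6,"ty":0.05,"tz":-0.15,"yaw":0,"claw":0},
    {"tx":0.6,"ty":0.05,"tz":-0.15,"yaw":0,"claw":0},
    {"tx":0,"ty":0,"tz":0,"yaw":0,"claw":0}
  ]
}}

```text
time_s: 4.05
position: [0.6002, 0.0505, 0.0675]
tool_rot: [[-0.996, -0.088, 0.0], [-0.088, 0.996, -0.0], [-0.0, -0.0, -1.0]]
ft_force: [-0.2, -0.2, -0.4]
grip_width: -0.0001
gripper_force: 0.0
```

Emit:
{"fn": "servo_tool", "kwargs": {
  "steps": [
    {"tx":0.4,"ty":0.03,"tz":-0.1,"yaw":0,"claw":0},
    {"tx":0.4,"ty":0.03,"tz":-0.1,"yaw":0,"claw":0},
    {"tx":0.4,"ty":0.03,"tz":-0.1,"yaw":0,"claw":0},
    {"tx":0,"ty":0,"tz":0,"yaw":0,"claw":0}
  ]
}}

```text
time_s: 4.45
position: [0.612, 0.0514, 0.0647]
tool_rot: [[-0.996, -0.088, 0.0], [-0.088, 0.996, -0.0], [-0.0, -0.0, -1.0]]
ft_force: [0.6, 0.2, -0.4]
grip_width: -0.0003
gripper_force: 0.0
```

```bash
cat > gap.py <<'E'
import sys
from way import *
n=sys.argv[1]
print(env.observe()['time_s'],env.observe()['position'],env.observe()['ft_force'])
for cam in('scene','top'):
    p,d,cm=grab(cam,f'{n}_{cam}.png'); W=cloud(d,cm['T'],[cm['fovy'],cm['cx'],cm['cy']]); h=cv2.cvtColor(p,cv2.COLOR_RGB2HSV); Q=(W-O)@R*1000; Q[d==0]=999
    m=(Q[...,0]>-280)&(Q[...,0]<20)&(abs(Q[...,1])<118)
    red=m&((h[...,0]<6)|(h[...,0]>174))&(h[...,1]>150)&(Q[...,2]>21)&(Q[...,2]<32); xs=np.median(Q[red][:,0])-6
    for nm,s in(('cap',m&(h[...,0]>20)&(h[...,0]<32)&(h[...,1]>130)&(Q[...,2]>14)&(Q[...,2]<26)&(Q[...,1]>45)),('adapter',m&(h[...,1]<70)&(h[...,2]>90)&(Q[...,2]>33)&(Q[...,2]<42)&(Q[...,1]<-40)),('filter',m&(h[...,2]<60)&(Q[...,2]>12)&(Q[...,2]<20)&(abs(Q[...,1])<36))):
        q=Q[s]
        if len(q)>20: lo,hi=np.percentile(q,[1,99],axis=0); print(cam,nm,len(q),'centre',((lo+hi)/2)[:2].round(1),'span',(hi-lo).round(),'x to stop',((lo+hi)[0]/2-xs).round(1),'lead edge',(hi[0]-xs).round(1))
E
python3 gap.py a; python3 -c "
import cv2
a=cv2.imread('pics/a_scene.png')[60:290,170:420];cv2.imwrite('pics/a_c.png',cv2.resize(a,None,fx=2.5,fy=2.5))"
```

```text
4.45 [0.61198705 0.05140591 0.06465632] [ 0.60672277  0.19778413 -0.38806216]
scene cap 67 centre [-33.2  55.2] span [52. 19.  4.] x to stop -35.1 lead edge -9.3
scene adapter 277 centre [-110.9  -74.9] span [50. 50.  6.] x to stop -112.8 lead edge -88.0
scene filter 65 centre [-99.  -1.] span [45. 54.  5.] x to stop -100.9 lead edge -78.1
top adapter 201 centre [-113.5  -73.4] span [49. 50.  8.] x to stop -112.2 lead edge -87.5
top filter 406 centre [-108.5   -0.5] span [62. 61.  7.] x to stop -107.2 lead edge -76.2
```

View pics/a_c.png

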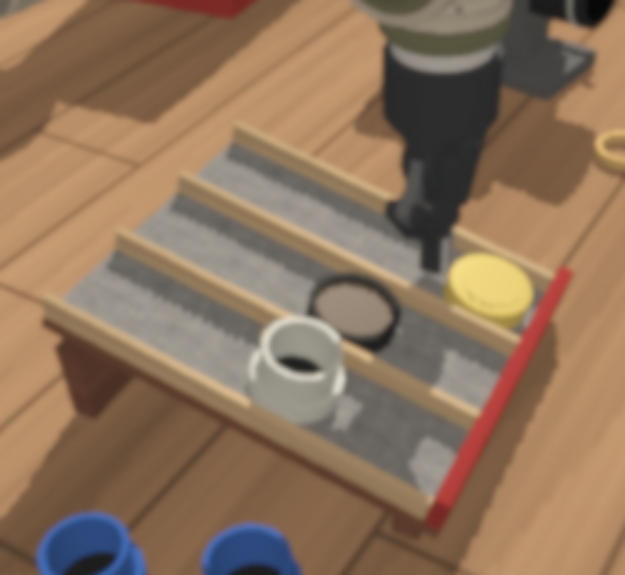

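The cap, now at crop (490,290), is about 5 mm short of the stop and the filter hasn't moved. I'll creep until the cap touches.

Emit:
{"fn": "servo_tool", "kwargs": {
  "steps": [
    {"tx":0.2,"ty":0.02,"tz":-0.05,"yaw":0,"claw":0},
    {"tx":0.2,"ty":0.02,"tz":-0.05,"yaw":0,"claw":0},
    {"tx":0,"ty":0,"tz":0,"yaw":0,"claw":0}
  ]
}}

```text
time_s: 4.85
position: [0.6158, 0.0518, 0.0638]
tool_rot: [[-0.996, -0.088, 0.0], [-0.088, 0.996, -0.0], [-0.0, -0.0, -1.0]]
ft_force: [0.1, 0.6, 0.2]
grip_width: 0.0001
gripper_force: 0.0
```

Emit:
{"fn": "servo_tool", "kwargs": {
  "steps": [
    {"tx":0.1,"ty":0.01,"tz":-0.02,"yaw":0,"claw":0},
    {"tx":0,"ty":0,"tz":0,"yaw":0,"claw":0}
  ]
}}

```text
time_s: 5.05
position: [0.6166, 0.0519, 0.0636]
tool_rot: [[-0.996, -0.088, 0.0], [-0.088, 0.996, -0.0], [-0.0, -0.0, -1.0]]
ft_force: [0.2, 0.2, 0.1]
grip_width: -0.0001
gripper_force: 0.0
```

Emit:
{"fn": "servo_tool", "kwargs": {
  "steps": [
    {"tx":0.1,"ty":0.01,"tz":-0.02,"yaw":0,"claw":0},
    {"tx":0.1,"ty":0.01,"tz":-0.02,"yaw":0,"claw":0}
  ]
}}

```text
time_s: 5.25
position: [0.6186, 0.0521, 0.0632]
tool_rot: [[-0.996, -0.088, -0.0], [-0.088, 0.996, -0.0], [0.0, 0.0, -1.0]]
ft_force: [-1.4, -0.6, 1.1]
grip_width: -0.0001
gripper_force: 1.0
```

Emit:
{"fn": "servo_tool", "kwargs": {
  "steps": [
    {"tx":0.1,"ty":0.01,"tz":-0.02,"yaw":0,"claw":0},
    {"tx":0,"ty":0,"tz":0,"yaw":0,"claw":0}
  ]
}}

```text
time_s: 5.45
position: [0.6188, 0.0522, 0.0631]
tool_rot: [[-0.996, -0.088, -0.002], [-0.088, 0.996, -0.0], [0.002, 0.0, -1.0]]
ft_force: [-4.5, -0.8, 3.6]
grip_width: 0.0001
gripper_force: 2.8
```

The force of -4.5 N shows the cap is seated against the stop. I'll back off, lift over the dividers and come down uphill of the adapter.

Emit:
{"fn": "servo_tool", "kwargs": {
  "steps": [
    {"tx":-1,"ty":-0.08,"tz":0.3,"yaw":0,"claw":0},
    {"tx":-1.5,"ty":-0.12,"tz":0.5,"yaw":0,"claw":0},
    {"tx":-1.5,"ty":0,"tz":3.5,"yaw":0,"claw":0},
    {"tx":-1.5,"ty":0,"tz":4,"yaw":0,"claw":0},
    {"tx":-1.5,"ty":-3.2,"tz":1,"yaw":0,"claw":0},
    {"tx":-1.5,"ty":-3.2,"tz":0,"yaw":0,"claw":0},
    {"tx":-1.5,"ty":-3.2,"tz":0,"yaw":0,"claw":0},
    {"tx":-0.3,"ty":-3.2,"tz":0,"yaw":0,"claw":0},
    {"tx":0,"ty":-3.2,"tz":0,"yaw":0,"claw":0},
    {"tx":0,"ty":0,"tz":0,"yaw":0,"claw":0},
    {"tx":0,"ty":0,"tz":-2.5,"yaw":0,"claw":0},
    {"tx":0,"ty":0,"tz":-2,"yaw":0,"claw":0},
    {"tx":0,"ty":0,"tz":0,"yaw":0,"claw":0}
  ]
}}

```text
time_s: 6.75
position: [0.5153, -0.1088, 0.1092]
tool_rot: [[-0.996, -0.088, -0.004], [-0.088, 0.996, 0.002], [0.004, 0.002, -1.0]]
ft_force: [-0.4, -0.0, 0.3]
grip_width: -0.0001
gripper_force: 0.0
```

```bash
python3 gap.py b; python3 -c "
import cv2
a=cv2.imread('pics/b_scene.png')[60:290,170:420];cv2.imwrite('pics/b_c.png',cv2.resize(a,None,fx=2.5,fy=2.5))"
```

```text
6.75 [ 0.5152574  -0.10875128  0.10915772] [-0.44872445 -0.01221957  0.30914174]
scene cap 71 centre [-27.   61.2] span [53. 31.  4.] x to stop -28.7 lead edge -2.3
scene adapter 318 centre [-138.9  -75. ] span [105.  49.   8.] x to stop -140.7 lead edge -88.1
scene filter 48 centre [-99.1  -1.3] span [46. 55.  5.] x to stop -100.9 lead edge -77.7
top cap 761 centre [-32.3  76.5] span [57. 57.  7.] x to stop -31.1 lead edge -2.4
top filter 711 centre [-108.8    0.5] span [61. 58.  7.] x to stop -107.6 lead edge -77.2
```

View pics/b_c.png

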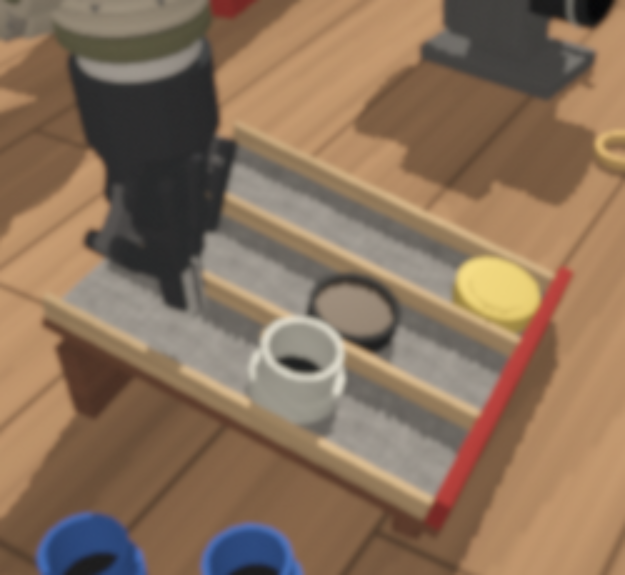

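The cap is at x = -31 from the stop, so it is seated. The fingers are in the adapter's lane at crop (185,300). I'll push the adapter now.

Emit:
{"fn": "servo_tool", "kwargs": {
  "steps": [
    {"tx":0,"ty":0,"tz":-1.2,"yaw":0,"claw":0},
    {"tx":0,"ty":0,"tz":-0.4,"yaw":0,"claw":0},
    {"tx":1,"ty":0.08,"tz":-0.25,"yaw":0,"claw":0},
    {"tx":1,"ty":0.08,"tz":-0.25,"yaw":0,"claw":0},
    {"tx":0.6,"ty":0.05,"tz":-0.15,"yaw":0,"claw":0},
    {"tx":0.6,"ty":0.05,"tz":-0.15,"yaw":0,"claw":0},
    {"tx":0.6,"ty":0.05,"tz":-0.15,"yaw":0,"claw":0},
    {"tx":0.6,"ty":0.05,"tz":-0.15,"yaw":0,"claw":0},
    {"tx":0.6,"ty":0.05,"tz":-0.15,"yaw":0,"claw":0},
    {"tx":0,"ty":0,"tz":0,"yaw":0,"claw":0}
  ]
}}

```text
time_s: 7.85
position: [0.5672, -0.1057, 0.0823]
tool_rot: [[-0.996, -0.088, 0.0], [-0.088, 0.996, -0.0], [-0.0, -0.0, -1.0]]
ft_force: [-0.2, 0.7, -0.2]
grip_width: 0.0002
gripper_force: 0.0
```

Emit:
{"fn": "servo_tool", "kwargs": {
  "steps": [
    {"tx":0.6,"ty":0.05,"tz":-0.15,"yaw":0,"claw":0},
    {"tx":0.6,"ty":0.05,"tz":-0.15,"yaw":0,"claw":0},
    {"tx":0.6,"ty":0.05,"tz":-0.15,"yaw":0,"claw":0}
  ]
}}

```text
time_s: 8.15
position: [0.5851, -0.1042, 0.078]
tool_rot: [[-0.996, -0.088, 0.0], [-0.088, 0.996, -0.0], [-0.0, -0.0, -1.0]]
ft_force: [0.0, -0.3, -0.4]
grip_width: 0.0003
gripper_force: 0.3
```

The tip is about 3 mm higher over the surface than planned. I'll back off slightly, lower it and continue.

Emit:
{"fn": "servo_tool", "kwargs": {
  "steps": [
    {"tx":-0.6,"ty":-0.05,"tz":0,"yaw":0,"claw":0},
    {"tx":0,"ty":0,"tz":-0.15,"yaw":0,"claw":0},
    {"tx":0.6,"ty":0.05,"tz":-0.15,"yaw":0,"claw":0},
    {"tx":0.6,"ty":0.05,"tz":-0.15,"yaw":0,"claw":0},
    {"tx":0.6,"ty":0.05,"tz":-0.15,"yaw":0,"claw":0},
    {"tx":0.6,"ty":0.05,"tz":-0.15,"yaw":0,"claw":0},
    {"tx":0.6,"ty":0.05,"tz":-0.15,"yaw":0,"claw":0},
    {"tx":0.6,"ty":0.05,"tz":-0.15,"yaw":0,"claw":0},
    {"tx":0.6,"ty":0.05,"tz":-0.15,"yaw":0,"claw":0},
    {"tx":0,"ty":0,"tz":0,"yaw":0,"claw":0}
  ]
}}

```text
time_s: 9.15
position: [0.6212, -0.1011, 0.0657]
tool_rot: [[-0.996, -0.088, 0.0], [-0.088, 0.996, -0.0], [-0.0, -0.0, -1.0]]
ft_force: [-0.1, -0.4, 0.5]
grip_width: -0.0002
gripper_force: 0.0
```

```bash
python3 gap.py c
```

```text
9.15 [ 0.62124477 -0.10113942  0.06569879] [-0.07351874 -0.41148226  0.50262134]
scene cap 64 centre [-26.9  61.9] span [53. 33.  4.] x to stop -28.7 lead edge -2.3
scene adapter 318 centre [-47.3 -75.1] span [65. 49.  8.] x to stop -49.0 lead edge -16.6
scene filter 23 centre [-86.9  -1.4] span [21. 51.  4.] x to stop -88.7 lead edge -78.4
top cap 762 centre [-32.1  76.6] span [58. 57.  7.] x to stop -30.9 lead edge -2.1
```

Emit:
{"fn": "servo_tool", "kwargs": {
  "steps": [
    {"tx":0.4,"ty":0.03,"tz":-0.1,"yaw":0,"claw":0},
    {"tx":0.3,"ty":0.03,"tz":-0.08,"yaw":0,"claw":0},
    {"tx":0.2,"ty":0.02,"tz":-0.05,"yaw":0,"claw":0}
  ]
}}

```text
time_s: 9.55
position: [0.6298, -0.1004, 0.0637]
tool_rot: [[-0.996, -0.088, 0.0], [-0.088, 0.996, -0.0], [-0.0, -0.0, -1.0]]
ft_force: [-1.3, -0.4, 1.4]
grip_width: -0.0003
gripper_force: 0.3
```

Emit:
{"fn": "servo_tool", "kwargs": {
  "steps": [
    {"tx":0.1,"ty":0.01,"tz":-0.02,"yaw":0,"claw":0},
    {"tx":0.1,"ty":0.01,"tz":-0.02,"yaw":0,"claw":0}
  ]
}}

```text
time_s: 9.75
position: [0.6316, -0.1002, 0.0633]
tool_rot: [[-0.996, -0.088, -0.0], [-0.088, 0.996, 0.0], [0.0, 0.0, -1.0]]
ft_force: [-1.3, -0.2, -0.6]
grip_width: -0.0003
gripper_force: 0.2
```

Emit:
{"fn": "servo_tool", "kwargs": {
  "steps": [
    {"tx":0.1,"ty":0.01,"tz":-0.02,"yaw":0,"claw":0},
    {"tx":0,"ty":0,"tz":0,"yaw":0,"claw":0}
  ]
}}

```text
time_s: 9.95
position: [0.6327, -0.1001, 0.0631]
tool_rot: [[-0.996, -0.088, 0.0], [-0.088, 0.996, -0.0], [-0.0, -0.0, -1.0]]
ft_force: [-0.9, -0.1, -0.5]
grip_width: 0.0004
gripper_force: 0.0
```

Emit:
{"fn": "servo_tool", "kwargs": {
  "steps": [
    {"tx":0.1,"ty":0.01,"tz":-0.02,"yaw":0,"claw":0},
    {"tx":0,"ty":0,"tz":0,"yaw":0,"claw":0}
  ]
}}

```text
time_s: 10.15
position: [0.6333, -0.1, 0.0629]
tool_rot: [[-0.996, -0.088, -0.001], [-0.088, 0.996, 0.0], [0.001, 0.0, -1.0]]
ft_force: [-1.1, -0.5, 1.4]
grip_width: 0.0003
gripper_force: 1.4
```

Emit:
{"fn": "servo_tool", "kwargs": {
  "steps": [
    {"tx":0.1,"ty":0.01,"tz":-0.02,"yaw":0,"claw":0},
    {"tx":0,"ty":0,"tz":0,"yaw":0,"claw":0}
  ]
}}

```text
time_s: 10.35
position: [0.6336, -0.1, 0.0628]
tool_rot: [[-0.996, -0.088, -0.003], [-0.088, 0.996, 0.0], [0.003, 0.0, -1.0]]
ft_force: [-7.1, -1.3, 3.4]
grip_width: -0.0004
gripper_force: 3.9
```

The adapter is seated too, with -7 N on the tool. I'll retreat uphill, lift and verify.

Emit:
{"fn": "servo_tool", "kwargs": {
  "steps": [
    {"tx":-1,"ty":-0.08,"tz":0.3,"yaw":0,"claw":0},
    {"tx":-2,"ty":-0.16,"tz":0.6,"yaw":0,"claw":0},
    {"tx":-3,"ty":-0.2,"tz":1,"yaw":0,"claw":0},
    {"tx":-3,"ty":0,"tz":3,"yaw":0,"claw":0},
    {"tx":-3,"ty":0,"tz":4,"yaw":0,"claw":0},
    {"tx":-3,"ty":0,"tz":4,"yaw":0,"claw":0},
    {"tx":-3,"ty":0,"tz":3,"yaw":0,"claw":0},
    {"tx":-3,"ty":0,"tz":0,"yaw":0,"claw":0},
    {"tx":0,"ty":0,"tz":0,"yaw":0,"claw":0},
    {"tx":0,"ty":0,"tz":0,"yaw":0,"claw":0},
    {"tx":0,"ty":0,"tz":0,"yaw":0,"claw":0}
  ]
}}

```text
time_s: 11.45
position: [0.4251, -0.1044, 0.2216]
tool_rot: [[-0.996, -0.088, 0.0], [-0.088, 0.996, -0.0], [-0.0, -0.0, -1.0]]
ft_force: [0.2, -0.3, -0.4]
grip_width: 0.0001
gripper_force: 0.0
```

```bash
python3 gap.py e; python3 -c "
import cv2
a=cv2.imread('pics/e_scene.png')[60:290,170:420];cv2.imwrite('pics/e_c.png',cv2.resize(a,None,fx=2.5,fy=2.5))"
```

```text
11.45 [ 0.4251463  -0.10443995  0.22158748] [ 0.18266788 -0.25159251 -0.43560351]
scene cap 90 centre [-26.8  62.2] span [52. 33.  5.] x to stop -28.7 lead edge -2.5
scene adapter 290 centre [-28.  -74.8] span [49. 50.  6.] x to stop -29.9 lead edge -5.5
scene filter 65 centre [-103.2   -1.8] span [53. 55.  4.] x to stop -105.1 lead edge -78.4
top cap 757 centre [-32.5  76.6] span [57. 57.  7.] x to stop -31.5 lead edge -2.7
top adapter 180 centre [-30.4 -73.5] span [48. 50.  7.] x to stop -29.4 lead edge -5.1
top filter 688 centre [-109.1   -0.4] span [61. 60.  7.] x to stop -108.0 lead edge -77.4
```

View pics/e_c.png

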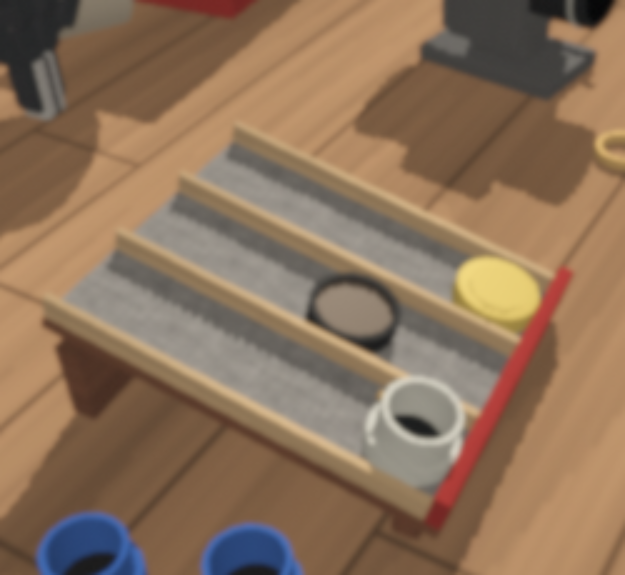

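The cap at crop (497,292) and the adapter at (415,430) lie flat against the stop. The filter at (353,312) hasn't moved and the arm is clear.

```bash
python3 -c "
from rig import env
print(env.close_job())"
```

```text
the job is handed in; nothing more can be done
None
```

The adapter and the cap both rest flat against the red back stop, and the filter cell is where it was to within measurement error. The job was handed in at about 11.5 s of the 40 s allowed; the hand-in returned no verdict.

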